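# Load a reagent bottle from the slanted rack onto the loading plate

### The arm

A 6-joint arm with a two-finger parallel gripper is mounted at the origin on the work surface. World frame = base frame: x ahead of the robot, y to its left, z up, the work surface at z = 0. Lengths are in m, angles in degrees, forces in N, time in s.
With the tool pointing down it reaches from about 0.35 to 0.875 m from the base axis. Payload 4.2 kg.
Tool frame: the origin (TCP) lies on the mounting face of the last link; the fingertips stand 182 mm ahead of it and the grasp point (between the pads) lies 164 mm ahead of it (r.tcp_to_grasp is the distance from the TCP to the grasp point, in m); z points along the fingers, y is the line along which they close (so a half turn about z gives the same grasp; the last joint's range is limited). The gripper opens to 87 mm and grips with 3 to 60 N. Pads are 19 mm wide; open, the fingers measure 117 mm over their backs; the gripper's body (75 mm by 190 mm) begins 51 mm behind the grasp point.
Start: joints at [91.135, 22.042, 0.453, 0, -68.411, -14.817], TCP at [0.148, 0.607, 0.405] pointing down, gripper open.
Joint ranges: [-179.83, 179.83], [-69.29, 118.12], [-61.27, 80.66], [-181.25, 117.63], [-171.15, -9.14], [-177.46, 177.46]. Speed limits (degrees/s): [159.86, 159.86, 180, 180, 180, 180].

### API

Orientations are given as a 3x3 rotation matrix whose columns are the frame's x, y, z axes.
In Python, from station import sense, eyes, r gives the robot as it stands.
- The arm moves only by the tool jog_arm, never from a script. Its argument "increments" is a list of rows, each a list of 4 numbers: the shift along the tool's x, y, z normalised to -1 to 1, where 1 is 0.02 m, then the turn about the tool's z normalised to -1 to 1, where 1 is 0.08 rad. A call has 1 to 10 rows; each row shifts and turns the commanded pose from where the row before left it, along the tool's axes as they then stand; what a row does not reach is not made up. A row lasts 1/10 s, in which the tool goes at most 50 mm and 8.59 degrees, less where a joint would pass 70% of its speed; a pose out of reach is approached as far as the arm can. A call with a number of a shift or a turn outside -1 to 1 is refused whole. A call with a gripper value outside its range is refused whole. "grip" is the finger opening in mm, from 0 to 87, set as the call begins (left out, the last holds). The fingers move at their own pace and stop on an object; the grip force is fixed at half the most. Time passes only in rows, so rows that do not move let the fingers close. It gives the time, the measured TCP pose, the force, the opening and the grip force at its end, in the units of the state.
- sense(): the state, without advancing time (a new reading comes with each control period).
- eyes.capture(name): name is "side" or "top" or "wrist"; returns the picture (420x560x3 uint8, blue, green, red); there is no depth.
- eyes.get_calibration(name): a dict with "camera_matrix" (3x3 intrinsics, pixels), "R" (3x3) and "t" (3): a world point X has camera coordinates R X + t; the wrist camera has in their place "T_tool_cam" (4x4, takes a point from camera to tool coordinates, whose origin is the TCP and whose axes are the flange's). Camera axes: x right, y down, z forward; pixel columns grow to the right and rows downward; lengths in m; the calibration is good to about 2 mm. The wrist camera is an equidistant fisheye: a pixel r from the principal point sees the ray r / f radians off the axis. A picture is of the moment at which its call begins: read the wrist's pose just before it. get_calibration takes no time and is no camera call.
- r.finish_job(): hands the job in; it is judged then, once.
Trained networks look in the newest picture that a camera, given by its name, has taken for a name from the list of things; names that differ only in an ending like _2 or _b are one class to them, and where a whole thing is asked for, a point or a joint stands for the part that bears it (a point fixed in the world has none). Each returns a list of dicts, best first, with "conf" (0 to 1); they miss things now and then, are a little off and sometimes report something else, mostly with a low value. They report only what shows in the picture. A call takes as long as a camera call.
- eyes.spot_in(camera, name): "centre" ([x, y, z] in m, in world coordinates, good to about 4 mm: the middle of the surface that is visible of it).
- eyes.outline_of(camera, name): "mask" (420x560 bool, what is visible of it).
The state is a dict: "time_s": time; "joints": joint angles; "joint_velocities": joint speeds; "effort": joint torques, N m; "tcp_pos": TCP position; "ee_rot": TCP orientation; "wrist_force": force on the tool from outside, world axes, zero at the start; "moment": the same for the moment, N m; "gripper_width": opening from 0.0 (shut) to 1.0 (fully open); "gripper_force": force on a finger pad.
Only numpy, scipy, OpenCV 4.12 (cv2) and the standard library are available. Lean on these libraries where they do the work, as an engineer would, in place of code of your own. Each camera call takes 0.05 s, during which the arm holds its last target. There are 200 camera calls.

### The job

Pull the red-capped reagent bottle out of its sprung catch in the slanted rack and stand it upright in the middle of the round black plate of the loading station. The plate's height is not known beforehand, so lower the bottle gently until it rests on the plate, do not drop it or press it down hard, and only then let go and move away. Leave the blue-capped bottle in its bay and the other loose vessels on the bench alone.

Things in the scene. Friction and masses are not known exactly. Their poses are not given: they have to be found in the camera images.
- red_bottle: bottle to load: round, white, red cap and band, 140 mm tall, 60 mm diameter up to 83 mm, neck 35 mm at 98 to 106 mm, cap 40 mm diameter at 106 to 140 mm; 0.25 to 0.5 kg; a groove 4.5 mm deep round it 10 to 25 mm above its base. Origin: centre of underside; z along the bottle to the cap. It starts leaning 35 degrees from vertical in a rack bay, cap towards the rack's -x side (robot side).
- red_cap (a point): middle of the red cap, on the bottle's axis 123 mm above its underside, the place to grip (40 mm wide); axes as the bottle's
- blue_bottle: the same bottle with a blue cap and blue band, in the other bay of the rack, to be left there. Same origin and axes.
- rack: fixed white rack with black bays, base 150 x 270 mm; origin at bench height midway between the two bays, z up. Bottle undersides sit at x 0, y -65 or +65 mm, z 45 mm. A bottle rests on a ledge and on a grey V support that reaches 76 mm up its -x side.
- rack_catch (a point): point midway between the two bays at the height of their catches: in each bay two sprung steel rollers, left and right of the bottle (along y), sit in its groove. Pulling along the bottle's axis frees it with 10 to 20 N within 20 mm; clear of the rollers after 25 mm, of the supports after 80 mm.
- station: fixed white loading station, 150 x 160 mm, 30 mm high, grey panel 52 mm high behind it (x 75 to 135 mm). Origin: at bench height straight below the centre of its level round black plate (104 mm diameter, yellow ring of 72 mm). The plate's top is 49 to 94 mm above the bench: set differently each time, not reported. It gives softly by 4 mm (up to 18 N), then is firm.
- amber_jar: bystander: loose amber glass jar with black lid, 54 mm in diameter, 75 mm tall; origin at the centre of its underside
- beaker: bystander: loose white beaker, 68 mm in diameter, 85 mm tall; origin at the centre of its underside
- sample_pot: bystander: loose clear pot with green lid, 60 mm in diameter, 80 mm tall; origin at the centre of its underside

How it is judged:
By the outcome, as a careful person would: the job done as asked, in the order asked, and still so for the second after the job is handed in, with the robot touching nothing.
It also fails if it takes over 48 s, if anything falls off the work surface, if the arm or the gripper's body presses on something with over 40 N, if the wrist force passes 120 N, or if a joint passes its speed limit or range.

## Working session

There is one attempt and no reset: what is moved stays moved. The work goes in short steps, Python scripts to look and compute and a tool call to move; the robot and the scene stay as the last step left them, time stands still between calls to the robot, and variables do not carry over. Pictures are saved under pics/ and viewed, at most 12 in all, crops included, and the job is handed in when it is done.

Besides the shell and the picture viewer there is one more tool, called after "Request:" as name([rows], argument=value, ...), one row to a line, values as JSON. jog_arm: Moves the arm, as the interface text tells. Its arguments: {"type":"object","properties":{"increments":{"type":"array"},"grip":{"type":"number"}},"required":["increments"]}

```bash
ls; mkdir -p pics; python3 - <<'E'
from station import sense, eyes, r
import cv2, numpy as np
s=sense(); print({k:np.round(s[k],3).tolist() for k in s}, r.tcp_to_grasp)
a=eyes.capture("top"); b=eyes.capture("side")
cv2.imwrite("pics/top.png",a); cv2.imwrite("pics/side.png",b)
for c in("top","side"):
  K=eyes.get_calibration(c); print(c,np.round(K["camera_matrix"],1).tolist(),np.round(K["R"],3).tolist(),np.round(K["t"],3).tolist())
  for n in("red_bottle","red_cap","blue_bottle","rack","rack_catch","station","amber_jar","beaker","sample_pot"):
    print(n,[(np.round(d["centre"],3).tolist(),round(d["conf"],2)) for d in eyes.spot_in(c,n)[:2]])
E
```

```text
pics
{'time_s': 0.0, 'joints': [91.136, 22.092, 0.381, -0.03, -68.41, -14.818], 'joint_velocities': [0.005, 0.021, 0.004, 0.014, -0.036, 0.069], 'effort': [-0.002, -39.066, 18.739, 4.22, 0.011, -0.0], 'tcp_pos': [0.148, 0.607, 0.404], 'ee_rot': [[0.972, -0.237, -0.0], [-0.237, -0.972, -0.002], [0.0, 0.002, -1.0]], 'wrist_force': [-0.201, -0.094, -0.35], 'moment': [0.026, 0.033, 0.015], 'gripper_force': 0.0, 'gripper_width': 0.999} 0.1635
top [[528.5, 0.0, 277.0], [0.0, 528.5, 202.8], [0.0, 0.0, 1.0]] [[-0.019, -1.0, -0.022], [-0.997, 0.021, -0.069], [0.069, 0.02, -0.997]] [-0.012, 0.597, 1.139]
red_bottle [([0.524, -0.201, 0.126], 0.73)]
red_cap [([0.524, -0.201, 0.126], 0.89)]
blue_bottle [([0.556, -0.077, 0.125], 0.75)]
rack [([0.565, -0.152, 0.014], 0.9)]
rack_catch [([0.57, -0.15, 0.014], 0.95)]
station [([0.602, 0.181, 0.05], 0.76)]
amber_jar [([0.766, -0.031, 0.074], 0.71)]
beaker [([0.373, -0.021, 0.026], 0.96), ([0.569, -0.151, 0.016], 0.67)]
sample_pot [([0.372, -0.286, 0.081], 0.94)]
side [[466.5, 0.0, 281.3], [0.0, 466.5, 207.0], [0.0, 0.0, 1.0]] [[0.878, -0.478, -0.007], [-0.251, -0.449, -0.857], [0.407, 0.755, -0.515]] [-0.536, 0.22, 0.761]
red_bottle [([0.506, -0.22, 0.118], 0.93)]
red_cap [([0.511, -0.226, 0.117], 0.56)]
blue_bottle [([0.54, -0.101, 0.124], 0.6)]
rack [([0.523, -0.232, 0.016], 0.92)]
rack_catch [([0.52, -0.229, 0.016], 0.77)]
station [([0.576, 0.15, 0.044], 0.65)]
amber_jar [([0.763, -0.05, 0.048], 0.89)]
beaker [([0.381, -0.053, 0.062], 0.75)]
sample_pot [([0.361, -0.315, 0.056], 0.6)]
```

View pics/top.png

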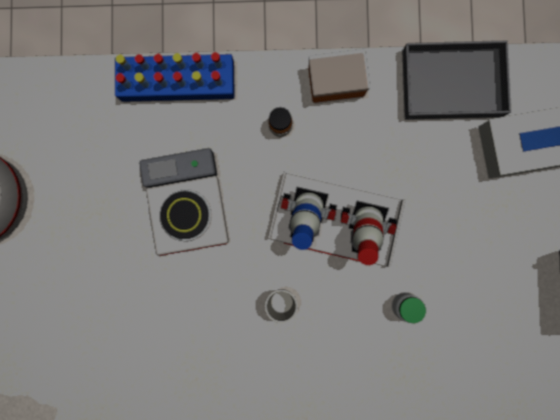

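View pics/side.png

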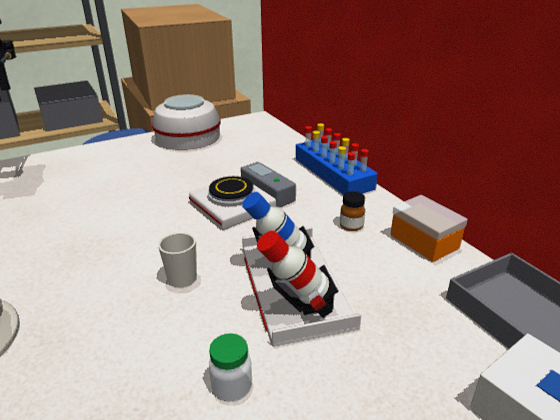

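The views show the rack with the blue bottle (top ≈300,225) and red bottle (≈368,240), caps leaning towards the robot. The station plate with its yellow ring is at ≈(184,214). The tool can only stay vertical, so the bottle will have to pivot upright in the grip. Next I fit the rack pose from the cap colours and the plate centre from the ring.

```bash
cat > h.py <<'E'
import cv2, numpy as np
from station import sense, eyes, r
C={c:eyes.get_calibration(c) for c in("top","side")}
def proj(c,X):
    q=np.asarray(X)@np.array(C[c]["R"]).T+np.array(C[c]["t"]); p=q@np.array(C[c]["camera_matrix"]).T
    return p[:,:2]/p[:,2:]
def seg(img,lo,hi,smin=130,vmin=60):
    h=cv2.cvtColor(img,cv2.COLOR_BGR2HSV).astype(int); H=(h[...,0]-lo)%180
    return ((H<=(hi-lo)%180)&(h[...,1]>smin)&(h[...,2]>vmin)).astype(np.uint8)
def comp(m,near):
    n,l,s,c=cv2.connectedComponentsWithStats(m)
    i=[k for k in range(1,n) if s[k,4]>40]; i=min(i,key=lambda k:np.hypot(*(c[k]-near)))
    return c[i],s[i,4],l==i
def hullc(p):
    h=cv2.convexHull(p.astype(np.float32)); m=cv2.moments(h); return np.array([m["m10"],m["m01"]])/m["m00"],m["m00"]
t=np.linspace(0,2*np.pi,60)
def cyl(R,z0,z1): return np.vstack([np.c_[R*np.cos(t),R*np.sin(t),0*t+z] for z in(z0,z1)])
a=np.radians(35); LE=np.array([[np.cos(a),0,-np.sin(a)],[0,1,0],[np.sin(a),0,np.cos(a)]])
def Rz(y): return np.array([[np.cos(y),-np.sin(y),0],[np.sin(y),np.cos(y),0],[0,0,1]])
E
cat > fit.py <<'E'
from h import *
from scipy.optimize import least_squares
I={c:cv2.imread(f"pics/{c}.png") for c in C}
obs={}
for c,k,near,(lo,hi) in [("top","red",(368,253),(170,6)),("top","blue",(303,237),(110,130)),("side","red",(271,247),(170,6)),("side","blue",(257,206),(110,130))]:
    o=comp(seg(I[c],lo,hi),near); obs[c,k]=o[0]; print(c,k,o[0].round(1),o[1])
def cap(p,y): return (cyl(.02,.106,.14)@LE.T+[0,y,.045])@Rz(p[2]).T+[p[0],p[1],0]
def run(sr):
    f=lambda p:np.concatenate([hullc(proj(c,cap(p,-sr*.065 if k=="red" else sr*.065)))[0]-o for (c,k),o in obs.items()])
    return least_squares(f,[.57,-.15,-.1])
s=run(1)
p=s.x; print("rack",p.round(4),np.degrees(p[2]),"res px",s.fun.round(1))
for (c,k) in obs: print(hullc(proj(c,cap(p,-.065 if k=="red" else .065)))[1])
print("redcap",Rz(p[2])@(LE@[0,0,.123]+[0,-.065,.045])+[p[0],p[1],0])
ring=[]
for c,near in(("top",(184,214)),("side",(231,187))):
    q=comp(seg(I[c],22,35,100,80),near); ys,xs=np.nonzero(q[2]); e=cv2.fitEllipse(cv2.convexHull(np.c_[xs,ys].astype(np.float32))); print(c,e,q[1]); ring.append(e[0])
f=lambda X:np.concatenate([proj(c,[X])[0]-o for c,o in zip(C,ring)])
s=least_squares(f,[.6,.18,.06]); print("plate",s.x,s.fun)
E
python3 fit.py
```

```text
top red [367.9 252.4] 402
top blue [302.4 236.8] 389
side red [272.2 246. ] 697
side blue [259.8 209.7] 84
rack [ 0.5726 -0.1581 -0.2786] -15.96105706263405 res px [ 0.2  0.9  0.6 -0.8  1.   1.5 -1.3 -3.6]
491.8217367036268
477.6467568646185
747.5901541181374
555.9687816661317
redcap [ 0.48687327 -0.2011794   0.1457557 ]
top ((183.6829376220703, 214.4540557861328), (33.580875396728516, 34.08918762207031), 47.77430725097656) 199
side ((230.57614135742188, 185.66773986816406), (15.568174362182617, 31.612091064453125), 86.28704833984375) 144
plate [0.57207859 0.17508066 0.05620182] [-0.29423341  0.75259822  0.88918474 -0.03199107]
```

```bash
sed -i 's/obs\[c,k\]=o\[0\]; print/obs[c,k]=o[0]; print/; s/seg(I\[c\],lo,hi)/seg(I[c],lo,hi,90,25)/; s/(110,130)/(105,135)/g' fit.py; python3 fit.py; python3 - <<'E'
from h import *
s=sense(); print("yaw tool x", np.degrees(np.arctan2(s["ee_rot"][1][0],s["ee_rot"][0][0])))
E
```

```text
top red [367.3 252.3] 456
top blue [302.2 236.8] 430
side red [272.3 246. ] 718
side blue [255.7 205.1] 518
rack [ 0.5723 -0.1531 -0.2492] -14.280878896111108 res px [-0.5  0.5 -0.9  0.7  0.8  0.5  0.6  0.6]
491.82209776248783
478.18652032711543
744.3655841548461
555.3989237667993
redcap [ 0.48788716 -0.19873712  0.1457557 ]
top ((183.6829376220703, 214.4540557861328), (33.580875396728516, 34.08918762207031), 47.77430725097656) 199
side ((230.57614135742188, 185.66773986816406), (15.568174362182617, 31.612091064453125), 86.28704833984375) 144
plate [0.57207859 0.17508066 0.05620182] [-0.29423341  0.75259822  0.88918474 -0.03199107]
yaw tool x -13.680334057928205
```

Request:
jog_arm([
  [1,1,0,0.12],
  [1,1,0,0],
  [1,1,0,0],
  [1,1,0,0],
  [1,1,0,0],
  [1,1,0,0],
  [1,1,0,0],
  [1,1,0,0],
  [1,1,0,0],
  [1,1,0,0],
])

```text
time_s: 2.0
tcp_pos: [0.2931, 0.3632, 0.405]
ee_rot: [[0.969, -0.246, 0.0], [-0.246, -0.969, 0.001], [0.0, -0.001, -1.0]]
wrist_force: [0.2, 0.1, -0.5]
gripper_width: 1.001
gripper_force: 0.0
```

Request:
jog_arm([
  [1,1,0,0],
  [1,1,0,0],
  [1,1,0,0],
  [1,1,0,0],
  [1,1,0,0],
  [1,1,0,0],
  [1,1,0,0],
  [1,1,0,0],
  [1,1,0,0],
  [1,1,0,0],
])

```text
time_s: 3.0
tcp_pos: [0.4378, 0.1202, 0.4051]
ee_rot: [[0.969, -0.246, 0.001], [-0.246, -0.969, 0.0], [0.001, -0.001, -1.0]]
wrist_force: [0.2, 0.2, 0.1]
gripper_width: 1.004
gripper_force: 0.0
```

Request:
jog_arm([
  [1,1,0,0],
  [1,1,0,0],
  [1,1,0,0],
  [1,1,0,0],
  [1,1,0,0],
  [0.5,1,0,0],
  [0,1,0,0],
  [0,1,0,0],
  [0,1,0,0],
  [0,1,0,0],
])

```text
time_s: 4.0
tcp_pos: [0.4946, -0.1004, 0.4049]
ee_rot: [[0.969, -0.246, 0.0], [-0.246, -0.969, -0.0], [0.0, -0.0, -1.0]]
wrist_force: [0.7, -0.3, 0.2]
gripper_width: 1.004
gripper_force: 0.0
```

Request:
jog_arm([
  [0,1,0,0],
  [0,1,0,0],
  [0,1,0,0],
  [0,1,0,0],
  [0,0,0,0],
])

```text
time_s: 4.5
tcp_pos: [0.4747, -0.1786, 0.4048]
ee_rot: [[0.969, -0.248, -0.0], [-0.248, -0.969, -0.0], [0.0, 0.0, -1.0]]
wrist_force: [0.6, 0.1, -0.2]
gripper_width: 1.0
gripper_force: 0.0
```

```bash
cat >> h.py <<'E'
def wproj(s,X):
    K=eyes.get_calibration("wrist"); T=np.array(K["T_tool_cam"]); M=np.array(K["camera_matrix"])
    tool=(np.asarray(X)-s["tcp_pos"])@np.array(s["ee_rot"]); q=(tool-T[:3,3])@T[:3,:3]
    rr=np.hypot(q[:,0],q[:,1]); th=np.arctan2(rr,q[:,2])
    return np.c_[M[0,2]+M[0,0]*th*q[:,0]/rr, M[1,2]+M[1,1]*th*q[:,1]/rr]
E
cat > wr.py <<'E'
from h import *
from scipy.optimize import least_squares
s=sense(); im=eyes.capture("wrist"); cv2.imwrite("pics/w1.png",im)
p=[.5723,-.1531,-.2492]
cap=lambda d:(cyl(.02,.106,.14)@LE.T+[0,-.065,.045])@Rz(p[2]).T+[p[0]+d[0],p[1]+d[1],0]
h0=hullc(wproj(s,cap([0,0]))); print("pred",h0)
o=comp(seg(im,170,6,90,40),h0[0]); print("obs",o[:2])
f=least_squares(lambda d:hullc(wproj(s,cap(d)))[0]-o[0],[0,0]); print("shift mm",f.x*1000)
print(s["tcp_pos"],[(np.round(d["centre"],3),d["conf"]) for d in eyes.spot_in("wrist","red_cap")])
cv2.polylines(im,[cv2.convexHull(wproj(s,cap([0,0])).astype(np.int32))],True,(0,255,0),1); cv2.imwrite("pics/w1o.png",im)
E
python3 wr.py
```

```text
pred (array([300.51651445, 196.20683477]), 3241.029322178336)
obs (array([293.75320212, 194.56482349]), np.int32(3201))
shift mm [2.51176297 4.64374913]
[ 0.47465307 -0.17855536  0.40484096] [(array([ 0.522, -0.211,  0.133]), 0.64)]
```

View pics/w1o.png

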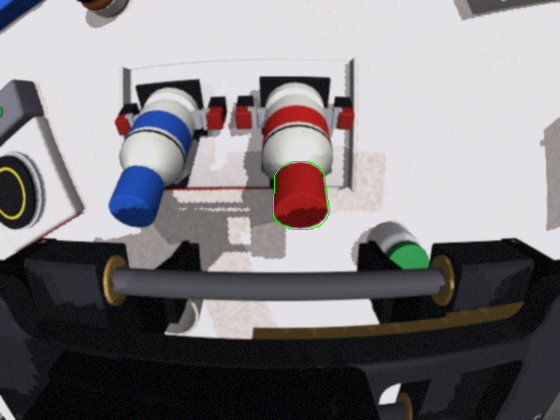

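Request:
jog_arm([
  [0.9,0.83,0,0],
  [0,0,1,0],
  [0,0,1,0],
  [0,0,1,0],
  [0,0,1,0],
  [0,0,0.75,0],
  [0,0,0,0],
])

```text
time_s: 5.3
tcp_pos: [0.4882, -0.1967, 0.3077]
ee_rot: [[0.969, -0.245, -0.005], [-0.245, -0.969, 0.001], [-0.005, 0.0, -1.0]]
wrist_force: [-0.8, -1.2, 0.2]
gripper_width: 1.0
gripper_force: 0.0
```

```bash
python3 - <<'E'
from h import *
s=sense(); im=eyes.capture("wrist"); cv2.imwrite("pics/w2.png",im); print(s["tcp_pos"],s["wrist_force"])
E
```

```text
[ 0.48820163 -0.19674023  0.30766955] [-0.82430446 -1.16206912  0.18070142]
```

View pics/w2.png

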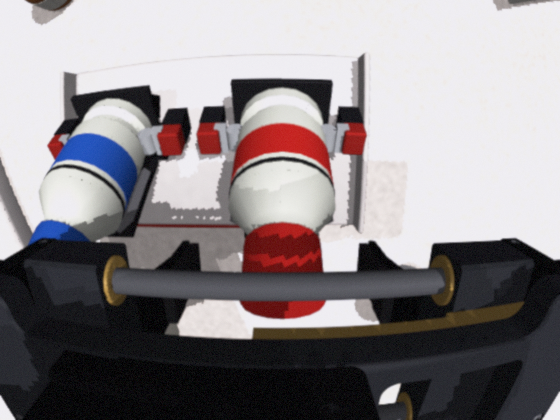

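The cap (columns 243–323) lies centred between the fingers (≈185 and ≈372), so I close.

Request:
jog_arm([
  [0,0,0,0],
  [0,0,0,0],
  [0,0,0,0],
  [0,0,0,0],
  [0,0,0,0],
  [0,0,0,0],
  [0,0,0,0],
], grip=20)

```text
time_s: 6.05
tcp_pos: [0.4886, -0.198, 0.3101]
ee_rot: [[0.969, -0.246, -0.0], [-0.246, -0.969, -0.001], [-0.0, 0.001, -1.0]]
wrist_force: [0.2, -4.1, -0.9]
gripper_width: 0.454
gripper_force: 30.2
```

Request:
jog_arm([
  [-0.143,0,-0.205,0],
  [-0.143,0,-0.205,0],
  [-0.143,0,-0.205,0],
  [-0.143,0,-0.205,0],
  [-0.143,0,-0.205,0],
  [-0.143,0,-0.205,0],
  [0,0,0,0],
])

```text
time_s: 6.75
tcp_pos: [0.4717, -0.1934, 0.3351]
ee_rot: [[0.969, -0.246, 0.001], [-0.246, -0.969, -0.0], [0.001, -0.0, -1.0]]
wrist_force: [1.5, -2.0, -1.4]
gripper_width: 0.452
gripper_force: 30.0
```

```bash
python3 - <<'E'
from h import *
s=sense(); im=eyes.capture("side"); cv2.imwrite("pics/s3.png",cv2.resize(im[150:350,150:430],None,fx=2.5,fy=2.5)); print(s["tcp_pos"],s["wrist_force"],s["gripper_width"])
E
```

```text
[ 0.47165335 -0.19337741  0.3350872 ] [ 1.46865375 -1.95322757 -1.44260527] 0.45230261926256154
```

View pics/s3.png

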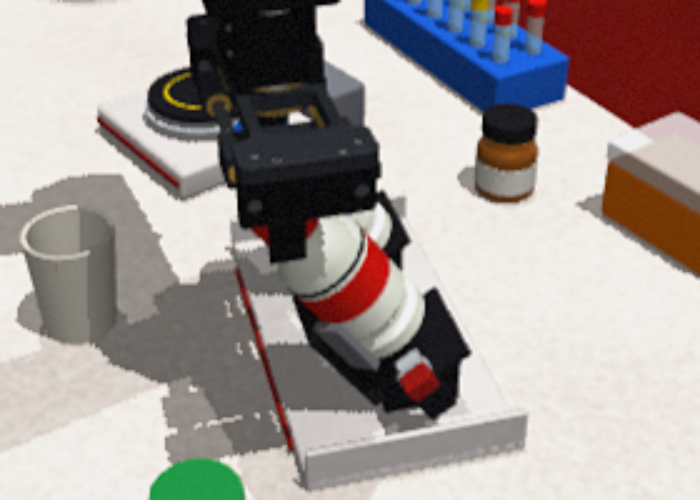

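Free of the catch, with the bottle still parallel to its support. I keep pulling along its axis until it clears the supports.

Request:
jog_arm([
  [-0.344,0,-0.49,0],
  [-0.344,0,-0.49,0],
  [-0.344,0,-0.49,0],
  [-0.344,0,-0.49,0],
  [-0.344,0,-0.49,0],
  [-0.344,0,-0.49,0],
  [0,0,-1,0],
  [0,0,0,0],
])

```text
time_s: 7.6
tcp_pos: [0.432, -0.1832, 0.4161]
ee_rot: [[0.969, -0.245, 0.006], [-0.245, -0.969, -0.001], [0.006, -0.0, -1.0]]
wrist_force: [1.2, -0.6, -3.1]
gripper_width: 0.451
gripper_force: 30.0
```

```bash
python3 - <<'E'
from h import *
s=sense(); im=eyes.capture("side"); cv2.imwrite("pics/s4.png",cv2.resize(im[130:330,130:410],None,fx=2.5,fy=2.5)); print(s["tcp_pos"],s["wrist_force"],s["moment"],s["gripper_width"])
E
```

```text
[ 0.43197038 -0.18321793  0.41608197] [ 1.22970572 -0.5623306  -3.1274742 ] [ 0.02965865 -0.00677762 -0.03403137] 0.4509098884046374
```

View pics/s4.png

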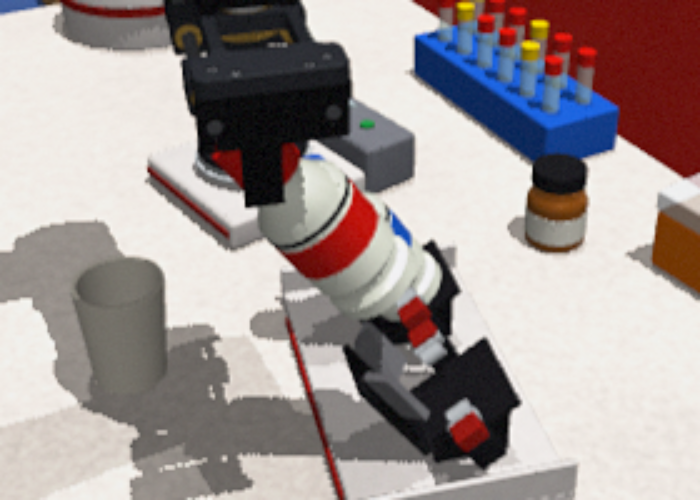

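The bottle is held, still leaning about 35°, and friction keeps it from swinging upright. I'll bring it to the robot side of the rack and push its lower body against the top edge of the fixed V support, so it pivots upright in the pads.

Request:
jog_arm([
  [-0.95,0,0,0],
  [-0.95,0,0,0],
  [-0.95,0,0,0],
  [0,0,1,0],
  [0,0,1,0],
  [0,0,1,0],
  [0,0,1,0],
  [0,0,1,0],
  [0,0,0,0],
])

```text
time_s: 8.55
tcp_pos: [0.375, -0.169, 0.31]
ee_rot: [[0.969, -0.247, -0.009], [-0.247, -0.969, 0.001], [-0.009, 0.001, -1.0]]
wrist_force: [-0.6, -0.2, -2.6]
gripper_width: 0.452
gripper_force: 30.0
```

Request:
jog_arm([
  [0.35,0,0,0],
  [0.35,0,0,0],
  [0.35,0,0,0],
  [0.35,0,0,0],
  [0,0,0,0],
])

```text
time_s: 9.05
tcp_pos: [0.4047, -0.1763, 0.3132]
ee_rot: [[0.969, -0.246, 0.0], [-0.246, -0.969, 0.0], [0.0, -0.0, -1.0]]
wrist_force: [-0.8, 0.9, -3.6]
gripper_width: 0.449
gripper_force: 30.0
```

```bash
python3 - <<'E'
from h import *
s=sense(); im=eyes.capture("side"); cv2.imwrite("pics/s5.png",cv2.resize(im[130:330,130:410],None,fx=2.5,fy=2.5)); print(s["tcp_pos"],s["wrist_force"],s["moment"],s["gripper_width"])
E
```

```text
[ 0.40465361 -0.17631565  0.31324689] [-0.82123783  0.85383365 -3.57501726] [ 0.03772237  0.22329499 -0.03715772] 0.449111334070672
```

View pics/s5.png

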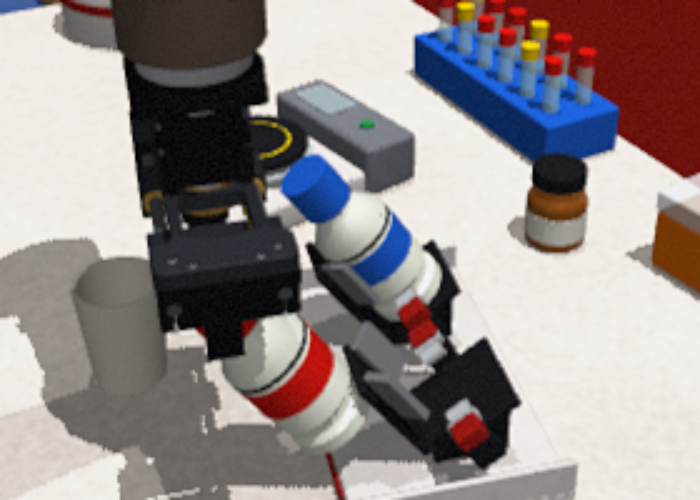

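Bottle now stands on the robot side of the V wings (grey, ≈(390,370) in the crop), still leaning and almost touching. I push on in +x with a slight rise.

Request:
jog_arm([
  [0.25,0,-0.05,0],
  [0.25,0,-0.05,0],
  [0.25,0,-0.05,0],
  [0.25,0,-0.05,0],
  [0,0,0,0],
])

```text
time_s: 9.6
tcp_pos: [0.4239, -0.1812, 0.3172]
ee_rot: [[0.969, -0.246, 0.001], [-0.246, -0.969, -0.0], [0.001, 0.0, -1.0]]
wrist_force: [-1.8, -0.5, -3.4]
gripper_width: 0.452
gripper_force: 30.0
```

Request:
jog_arm([
  [0.25,0,-0.05,0],
  [0.25,0,-0.05,0],
  [0,0,0,0],
])

```text
time_s: 9.9
tcp_pos: [0.4337, -0.1837, 0.3193]
ee_rot: [[0.969, -0.246, 0.001], [-0.246, -0.969, -0.0], [0.001, 0.0, -1.0]]
wrist_force: [-2.2, 0.3, -4.7]
gripper_width: 0.451
gripper_force: 30.0
```

```bash
python3 - <<'E'
from h import *
s=sense(); im=eyes.capture("side"); cv2.imwrite("pics/s6.png",cv2.resize(im[130:330,130:410],None,fx=2.5,fy=2.5)); print(s["tcp_pos"],s["wrist_force"],s["moment"],s["gripper_width"])
E
```

```text
[ 0.4336677  -0.18367317  0.31929457] [-2.15942255  0.26528074 -4.68837187] [-0.02750049  0.72928788 -0.04595443] 0.4510542451638463
```

View pics/s6.png

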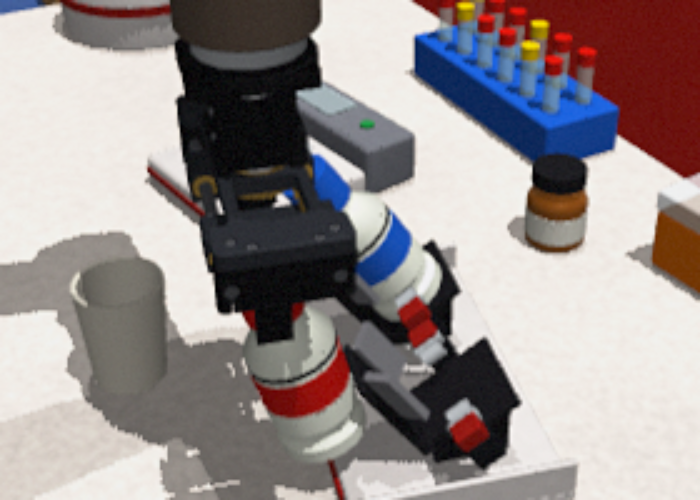

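Works: with about 2 N the lean is down to roughly 20°. By geometry, another 25 mm should bring it upright.

Request:
jog_arm([
  [0.25,0,-0.05,0],
  [0.25,0,-0.05,0],
  [0.25,0,-0.05,0],
  [0.25,0,-0.05,0],
  [0.25,0,-0.05,0],
  [0,0,0,0],
])

```text
time_s: 10.55
tcp_pos: [0.458, -0.1899, 0.3243]
ee_rot: [[0.969, -0.246, 0.001], [-0.246, -0.969, -0.0], [0.001, 0.0, -1.0]]
wrist_force: [-3.2, 0.5, -2.2]
gripper_width: 0.452
gripper_force: 30.0
```

```bash
cat > tilt.py <<'E'
from h import *
import sys
from scipy.optimize import minimize_scalar
s=sense(); print(np.round(s["tcp_pos"],4),np.round(s["wrist_force"],1),np.round(s["moment"],2))
cap=np.array(s["tcp_pos"])+.1635*np.array(s["ee_rot"])[:,2]; yaw=np.arctan2(s["ee_rot"][1][0],s["ee_rot"][0][0])
for c in sys.argv[2:]:
    im=eyes.capture(c); cv2.imwrite(f"pics/{sys.argv[1]}_{c}.png",im)
    o=eyes.outline_of(c,"red_bottle"); m=o[0]["mask"]; ys,xs=np.nonzero(m)
    def body(th,yw,d=0):
        L=np.array([[np.cos(th),0,-np.sin(th)],[0,1,0],[np.sin(th),0,np.cos(th)]])
        P=np.vstack([cyl(.03,0,.083),cyl(.0175,.09,.1)])-[0,0,.123+d]
        return proj(c,(P@L.T)@Rz(yw).T+cap)
    tipy=proj(c,[cap-[0,0,.02]])[0,1]
    def cost(th,yw=yaw):
        z=np.zeros(m.shape,np.uint8); cv2.fillConvexPoly(z,cv2.convexHull(body(th,yw).astype(np.float32)).round().astype(np.int32),1)
        a=m.copy().astype(np.uint8); k=int(tipy)+4
        if c=="side": a[:k]=0; z[:k]=0
        return 1-(a&z).sum()/((a|z).sum())
    T=np.radians(np.arange(-20,41,1)); v=[cost(t) for t in T]; i=int(np.argmin(v)); print(c,o[0]["conf"],m.sum(),"tilt",np.degrees(T[i]),"1-IoU",round(v[i],3),[round(v[j],3) for j in range(max(0,i-4),min(len(v),i+5),2)])
E
python3 tilt.py s7 side
```

```text
[ 0.458  -0.1899  0.3243] [-3.2  0.5 -2.2] [0.08 1.13 0.03]
side 0.91 2055 tilt -4.0 1-IoU 0.081 [np.float64(0.201), np.float64(0.126), np.float64(0.081), np.float64(0.149), np.float64(0.237)]
```

Request:
jog_arm([
  [-1,0,0,0],
  [-0.5,0,-1,0],
  [0,0,-1,0],
  [0,0,-1,0],
  [0,0,0,0],
  [0,0,0,0],
])

```text
time_s: 11.25
tcp_pos: [0.4283, -0.1822, 0.3841]
ee_rot: [[0.969, -0.246, 0.003], [-0.246, -0.969, 0.0], [0.003, -0.001, -1.0]]
wrist_force: [0.1, 0.4, -4.3]
gripper_width: 0.449
gripper_force: 30.0
```

```bash
python3 tilt.py s8 side; python3 -c "
import cv2; im=cv2.imread('pics/s8_side.png'); cv2.imwrite('pics/s8c.png',cv2.resize(im[130:330,130:410],None,fx=2.5,fy=2.5))"
```

```text
[ 0.4283 -0.1822  0.3841] [ 0.1  0.4 -4.3] [-0.01  0.1   0.03]Traceback (most recent call last):
  File "tilt.py", line 8, in <module>
    o=eyes.outline_of(c,"red_bottle"); m=o[0]["mask"]; ys,xs=np.nonzero(m)
                                         ~^^^
IndexError: list index out of range
```

View pics/s8c.png

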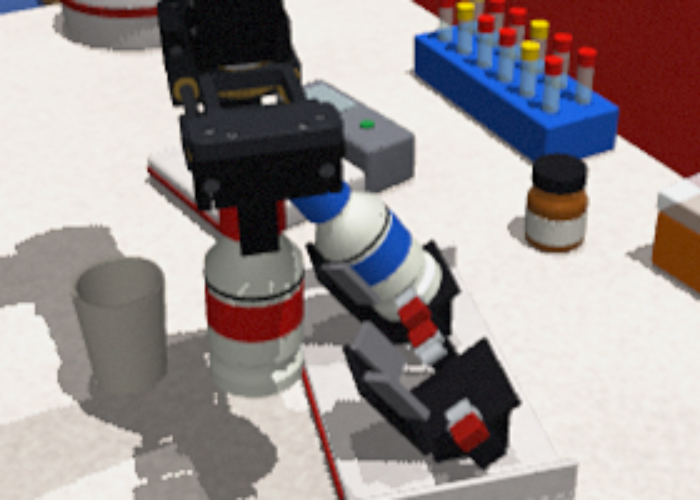

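The bottle now hangs practically upright in the grip. Next: lift over the blue bottle and travel to the station.

Request:
jog_arm([
  [0,0,-1,0],
  [0,0,-1,0],
  [0,0,-1,0],
  [0,0,-1,0],
  [0,-0.5,-1,0],
  [0,-1,-0.5,0],
  [0,-1,0,0],
  [0,-1,0,0],
  [0,-1,0,0],
  [0,-1,0,0],
])

```text
time_s: 12.35
tcp_pos: [0.4554, -0.0748, 0.4926]
ee_rot: [[0.969, -0.246, -0.002], [-0.246, -0.969, 0.0], [-0.002, 0.0, -1.0]]
wrist_force: [0.9, 0.5, -2.3]
gripper_width: 0.452
gripper_force: 30.0
```

Request:
jog_arm([
  [0,-1,0,0],
  [0,-1,0,0],
  [0,-1,0,0],
  [0,-1,0,0],
  [0,-1,0,0],
  [0,-1,0,0],
  [0,-1,0,0],
  [0,-1,0,0],
  [0,-1,0,0],
  [0,0,0,0],
])

```text
time_s: 13.35
tcp_pos: [0.5002, 0.1008, 0.4921]
ee_rot: [[0.97, -0.244, -0.002], [-0.244, -0.97, -0.0], [-0.002, 0.001, -1.0]]
wrist_force: [-0.4, -0.4, -2.1]
gripper_width: 0.45
gripper_force: 30.0
```

```bash
cat > ring.py <<'E'
from h import *
from scipy.optimize import least_squares
import sys
s=sense(); W=eyes.capture("wrist"); tp=eyes.capture("top"); sd=eyes.capture("side")
for n,i in(("w",W),("t",tp),("s",sd)): cv2.imwrite(f"pics/{sys.argv[1]}_{n}.png",i)
p0=np.array([[.572,.175,.056]]); print(s["tcp_pos"])
def ell(im,near):
    q=comp(seg(im,22,35,100,80),near); k=cv2.morphologyEx(q[2].astype(np.uint8),cv2.MORPH_CLOSE,np.ones((5,5)))
    ys,xs=np.nonzero(k); e=cv2.fitEllipse(cv2.convexHull(np.c_[xs,ys].astype(np.float32))); return e,q[1]
for n,im,f in(("wrist",W,lambda X:wproj(s,X)),("top",tp,lambda X:proj("top",X))):
    pr=f(p0)[0]; e,nn=ell(im,pr); print(n,"pred",pr.round(1),"obs",np.round(e[0],1),np.round(e[1],1),nn)
    for z in(.05,.056,.062,.07):
        g=least_squares(lambda X:f(np.array([[X[0],X[1],z]]))[0]-e[0],p0[0,:2]); print(z,g.x.round(4))
E
python3 ring.py r1
```

```text
[0.50019626 0.10078218 0.49209799]
wrist pred [208.9 140.4] obs [207.5 140.2] [55.4 56.9] 702
0.05 [0.5728 0.1781]
0.056 [0.5728 0.1767]
0.062 [0.5727 0.1754]
0.07 [0.5726 0.1736]
top pred [183.4 215.2] obs [183.9 214. ] [33.1 34.1] 166
0.05 [0.575  0.1752]
0.056 [0.5747 0.174 ]
0.062 [0.5743 0.1728]
0.07 [0.5739 0.1712]
```

Request:
jog_arm([
  [0.52,-0.9,0,0],
  [0.52,-0.9,0,0],
  [0.52,-0.9,0,0],
  [0.52,-0.9,0,0],
  [0.52,-0.9,0,0],
  [0,0,1,0],
  [0,0,1,0],
  [0,0,1,0],
  [0,0,1,0],
  [0,0,0.6,0],
])

```text
time_s: 14.5
tcp_pos: [0.5715, 0.1723, 0.4]
ee_rot: [[0.969, -0.247, -0.003], [-0.247, -0.969, -0.001], [-0.003, 0.002, -1.0]]
wrist_force: [-0.3, 0.1, -3.7]
gripper_width: 0.455
gripper_force: 30.0
```

Request:
jog_arm([
  [0,0,0,0],
  [0,0,0,0],
])

```text
time_s: 14.7
tcp_pos: [0.5722, 0.173, 0.4028]
ee_rot: [[0.969, -0.246, 0.001], [-0.246, -0.969, -0.0], [0.001, -0.0, -1.0]]
wrist_force: [-0.3, 0.7, -3.0]
gripper_width: 0.448
gripper_force: 30.0
```

```bash
python3 tilt.py s9 side; python3 -c "
import cv2; im=cv2.imread('pics/s9_side.png'); cv2.imwrite('pics/s9c.png',cv2.resize(im[60:260,120:400],None,fx=2.8,fy=2.8))"
```

```text
[0.5722 0.173  0.4028] [-0.3  0.7 -3. ] [-0.   -0.   -0.03]
side 0.78 1376 tilt -3.0000000000000004 1-IoU 0.06 [np.float64(0.195), np.float64(0.109), np.float64(0.06), np.float64(0.105), np.float64(0.178)]
```

View pics/s9c.png

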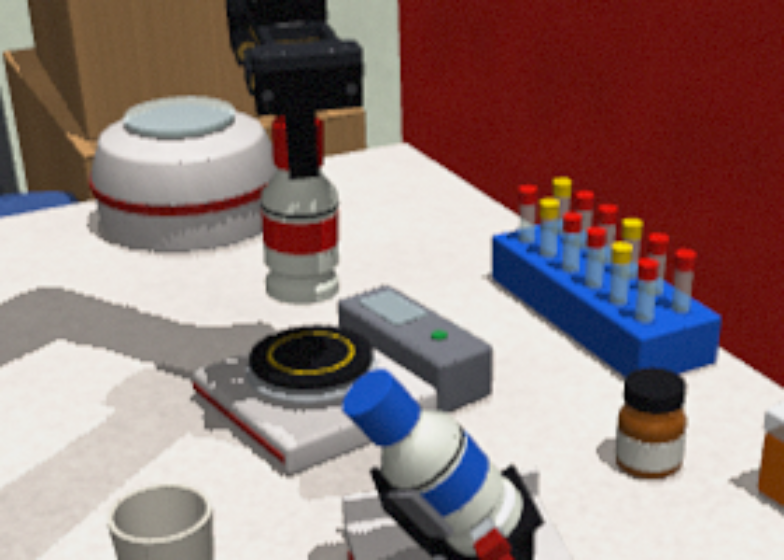

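Bottle hangs over the ring, about 3° off vertical at most, with a clear gap below. I lower it quickly at first, then in small steps.

Request:
jog_arm([
  [0,-0.13,0.5,0],
  [0,0,0.5,0],
  [0,0,0.4,0],
  [0,0,0.3,0],
  [0,0,0.2,0],
  [0,0,0,0],
])

```text
time_s: 15.4
tcp_pos: [0.5724, 0.1758, 0.3633]
ee_rot: [[0.969, -0.246, -0.001], [-0.246, -0.969, -0.001], [-0.001, 0.001, -1.0]]
wrist_force: [-0.5, -0.3, -3.4]
gripper_width: 0.45
gripper_force: 30.0
```

Request:
jog_arm([
  [0,0,0.1,0],
  [0,0,0.1,0],
  [0,0,0,0],
])

```text
time_s: 15.7
tcp_pos: [0.5725, 0.1758, 0.3601]
ee_rot: [[0.969, -0.246, -0.0], [-0.246, -0.969, -0.0], [-0.0, 0.0, -1.0]]
wrist_force: [0.7, 0.5, -3.4]
gripper_width: 0.454
gripper_force: 30.0
```

Request:
jog_arm([
  [0,0,0.1,0],
  [0,0,0.1,0],
  [0,0,0,0],
])

```text
time_s: 16.0
tcp_pos: [0.5724, 0.1757, 0.3558]
ee_rot: [[0.969, -0.246, -0.001], [-0.246, -0.969, -0.0], [-0.001, 0.0, -1.0]]
wrist_force: [0.5, -0.6, -2.5]
gripper_width: 0.455
gripper_force: 30.0
```

Request:
jog_arm([
  [0,0,0.1,0],
  [0,0,0.1,0],
  [0,0,0,0],
])

```text
time_s: 16.3
tcp_pos: [0.5724, 0.1757, 0.3517]
ee_rot: [[0.969, -0.246, -0.001], [-0.246, -0.969, -0.0], [-0.001, 0.001, -1.0]]
wrist_force: [0.3, 0.2, -1.7]
gripper_width: 0.449
gripper_force: 30.0
```

Request:
jog_arm([
  [0,0,0.1,0],
  [0,0,0,0],
])

```text
time_s: 16.5
tcp_pos: [0.5724, 0.1758, 0.3498]
ee_rot: [[0.969, -0.246, -0.001], [-0.246, -0.969, -0.0], [-0.0, 0.0, -1.0]]
wrist_force: [0.3, -0.2, -3.2]
gripper_width: 0.452
gripper_force: 30.0
```

Request:
jog_arm([
  [0,0,0.1,0],
  [0,0,0,0],
])

```text
time_s: 16.7
tcp_pos: [0.5724, 0.1758, 0.3478]
ee_rot: [[0.969, -0.246, -0.001], [-0.246, -0.969, -0.0], [-0.0, 0.0, -1.0]]
wrist_force: [0.6, 0.2, -3.4]
gripper_width: 0.454
gripper_force: 30.0
```

Request:
jog_arm([
  [0,0,0.1,0],
  [0,0,0,0],
])

```text
time_s: 16.9
tcp_pos: [0.5724, 0.1758, 0.3458]
ee_rot: [[0.969, -0.246, -0.001], [-0.246, -0.969, -0.0], [-0.001, 0.0, -1.0]]
wrist_force: [0.3, -0.7, -3.1]
gripper_width: 0.454
gripper_force: 30.0
```

Request:
jog_arm([
  [0,0,0.1,0],
  [0,0,0,0],
])

```text
time_s: 17.1
tcp_pos: [0.5724, 0.1758, 0.3438]
ee_rot: [[0.969, -0.246, -0.001], [-0.246, -0.969, -0.0], [-0.001, 0.0, -1.0]]
wrist_force: [0.7, -0.5, -3.7]
gripper_width: 0.451
gripper_force: 30.0
```

Request:
jog_arm([
  [0,0,0.05,0],
  [0,0,0,0],
])

```text
time_s: 17.3
tcp_pos: [0.5725, 0.1758, 0.343]
ee_rot: [[0.969, -0.246, -0.0], [-0.246, -0.969, -0.0], [-0.0, 0.0, -1.0]]
wrist_force: [0.3, -0.3, -2.8]
gripper_width: 0.449
gripper_force: 30.0
```

Request:
jog_arm([
  [0,0,0.05,0],
  [0,0,0,0],
])

```text
time_s: 17.5
tcp_pos: [0.5726, 0.1758, 0.3425]
ee_rot: [[0.969, -0.246, 0.001], [-0.246, -0.969, 0.0], [0.0, -0.0, -1.0]]
wrist_force: [0.1, 0.8, -1.5]
gripper_width: 0.448
gripper_force: 30.0
```

Possibly first contact, so I continue in 1 mm steps.

Request:
jog_arm([
  [0,0,0.05,0],
  [0,0,0,0],
])

```text
time_s: 17.7
tcp_pos: [0.5726, 0.1758, 0.3418]
ee_rot: [[0.969, -0.246, 0.001], [-0.246, -0.969, 0.0], [0.001, -0.0, -1.0]]
wrist_force: [-0.7, -0.1, 1.3]
gripper_width: 0.452
gripper_force: 30.0
```

Request:
jog_arm([
  [0,0,0.05,0],
  [0,0,0,0],
])

```text
time_s: 17.9
tcp_pos: [0.5726, 0.1758, 0.3411]
ee_rot: [[0.969, -0.246, 0.001], [-0.246, -0.969, 0.0], [0.001, -0.0, -1.0]]
wrist_force: [-0.9, -0.6, 3.9]
gripper_width: 0.45
gripper_force: 30.0
```

Request:
jog_arm([
  [0,0,0.04,0],
  [0,0,0,0],
])

```text
time_s: 18.1
tcp_pos: [0.5727, 0.1758, 0.3404]
ee_rot: [[0.969, -0.245, 0.001], [-0.245, -0.969, 0.0], [0.001, -0.001, -1.0]]
wrist_force: [-2.3, -1.1, 6.4]
gripper_width: 0.45
gripper_force: 30.0
```

```bash
python3 tilt.py s10 side
```

```text
[0.5727 0.1758 0.3404] [-2.3 -1.1  6.4] [-0.19  0.61  0.01]
side 0.63 1101 tilt -5.0 1-IoU 0.112 [np.float64(0.251), np.float64(0.179), np.float64(0.112), np.float64(0.12), np.float64(0.14)]
```

The lateral force shows the base sticking while the bottle still leans slightly towards +x. I ease the cap back 3 mm in −x.

Request:
jog_arm([
  [-0.05,0,0,0],
  [-0.05,0,0,0],
  [-0.05,0,0,0],
  [0,0,0,0],
])

```text
time_s: 18.6
tcp_pos: [0.5699, 0.1765, 0.3401]
ee_rot: [[0.969, -0.246, 0.002], [-0.246, -0.969, 0.0], [0.002, -0.001, -1.0]]
wrist_force: [0.8, -1.2, 5.9]
gripper_width: 0.455
gripper_force: 30.0
```

```bash
python3 tilt.py s11 side
```

```text
[0.5699 0.1765 0.3401] [ 0.8 -1.2  5.9] [-0.47 -0.    0.01]
side 0.61 1257 tilt -1.0 1-IoU 0.049 [np.float64(0.171), np.float64(0.087), np.float64(0.049), np.float64(0.103), np.float64(0.185)]
```

Request:
jog_arm([
  [0,0,-0.03,0],
  [0,0,0,0],
])

```text
time_s: 18.9
tcp_pos: [0.5699, 0.1765, 0.3402]
ee_rot: [[0.969, -0.246, 0.001], [-0.246, -0.969, 0.0], [0.001, -0.001, -1.0]]
wrist_force: [-0.1, -1.0, 3.8]
gripper_width: 0.45
gripper_force: 30.0
```

```bash
python3 - <<'E'
from h import *
for i in range(6):
    s=sense(); F=s["wrist_force"]+np.array([0,0,3.2]); M=s["moment"]; print(np.round(F,1),np.round(M,2),"cop mm",round((-.286*F[0]-M[1])/F[2]*1e3),round((M[0]-.286*F[1])/F[2]*1e3))
    eyes.capture("side") if i<5 else 0
E
```

```text
[-0.1 -1.   7. ] [-0.45 -0.12 -0.04] cop mm 22 -25
[ 0.2 -1.2  8.2] [-0.39 -0.12  0.02] cop mm 9 -6
[-0.4 -1.3  8.7] [-0.36 -0.21 -0.04] cop mm 37 2
[-0.3 -0.7  8.3] [-0.33 -0.16 -0.04] cop mm 28 -17
[-0.  -0.3  7.2] [-0.34 -0.2  -0.01] cop mm 29 -37
[ 1.4 -0.3  7.5] [-0.36 -0.25 -0.03] cop mm -19 -39
```

Nearly upright now, but about 5 mm short of centre. I lift a little, shift and lower again.

Request:
jog_arm([
  [0,0,-0.15,0],
  [0,0,-0.15,0],
  [0.23,0,0,0],
  [0,0,0,0],
  [0,0,0.1,0],
  [0,0,0.05,0],
  [0,0,0,0],
])

```text
time_s: 19.85
tcp_pos: [0.574, 0.1753, 0.3426]
ee_rot: [[0.969, -0.246, -0.001], [-0.246, -0.969, -0.0], [-0.001, 0.001, -1.0]]
wrist_force: [-0.2, 0.9, -3.1]
gripper_width: 0.449
gripper_force: 30.0
```

```bash
python3 tilt.py s12 side
```

```text
[0.574  0.1753 0.3426] [-0.2  0.9 -3.1] [ 0.02 -0.01 -0.  ]
side 0.76 1117 tilt -3.0000000000000004 1-IoU 0.091 [np.float64(0.215), np.float64(0.145), np.float64(0.091), np.float64(0.116), np.float64(0.174)]
```

Request:
jog_arm([
  [0,0,0.05,0],
  [0,0,0,0],
])

```text
time_s: 20.15
tcp_pos: [0.5741, 0.1754, 0.3423]
ee_rot: [[0.969, -0.246, 0.0], [-0.246, -0.969, -0.0], [0.0, -0.0, -1.0]]
wrist_force: [-0.2, -1.3, -1.6]
gripper_width: 0.451
gripper_force: 30.0
```

Request:
jog_arm([
  [0,0,0.05,0],
  [0,0,0,0],
])

```text
time_s: 20.35
tcp_pos: [0.5741, 0.1754, 0.3416]
ee_rot: [[0.969, -0.246, 0.001], [-0.246, -0.969, 0.0], [0.001, -0.0, -1.0]]
wrist_force: [-0.9, -0.8, 2.2]
gripper_width: 0.447
gripper_force: 30.0
```

Request:
jog_arm([
  [-0.05,0,0.04,0],
  [-0.05,0,0.03,0],
  [0,0,0,0],
])

```text
time_s: 20.65
tcp_pos: [0.5723, 0.1759, 0.3405]
ee_rot: [[0.969, -0.245, 0.002], [-0.245, -0.969, 0.0], [0.002, -0.001, -1.0]]
wrist_force: [-0.2, -0.9, 4.2]
gripper_width: 0.455
gripper_force: 30.0
```

```bash
cat > cop.py <<'E'
from h import *
A=[]
for i in range(6):
    s=sense(); A.append(np.r_[s["wrist_force"]+np.array([0,0,3.2]),s["moment"]]); eyes.capture("side")
F=np.mean(A,0); print(F.round(2),"cop mm",round((-.286*F[0]-F[4])/F[2]*1e3),round((F[3]-.286*F[1])/F[2]*1e3))
E
python3 cop.py; python3 tilt.py s13 side
```

```text
[-1.1  -0.71  8.27 -0.42  0.2  -0.  ] cop mm 14 -26
[0.5723 0.1759 0.3402] [-0.7 -0.7  5. ] [-0.39  0.21  0.01]
side 0.77 1231 tilt -3.0000000000000004 1-IoU 0.076 [np.float64(0.223), np.float64(0.149), np.float64(0.076), np.float64(0.092), np.float64(0.145)]
```

Request:
jog_arm([
  [-0.05,0,0,0],
  [-0.05,0,0,0],
  [0,0,0,0],
])

```text
time_s: 21.35
tcp_pos: [0.5704, 0.1764, 0.34]
ee_rot: [[0.969, -0.246, 0.001], [-0.246, -0.969, 0.0], [0.001, -0.001, -1.0]]
wrist_force: [-0.4, -1.8, 4.0]
gripper_width: 0.459
gripper_force: 30.0
```

```bash
python3 cop.py; python3 tilt.py s14 side
```

```text
[-0.13 -1.69  8.34 -0.58 -0.24 -0.01] cop mm 33 -11
[0.5704 0.1764 0.3399] [-0.9 -1.4  4.9] [-0.54 -0.24 -0.07]
side 0.7 1141 tilt -1.0 1-IoU 0.087 [np.float64(0.169), np.float64(0.108), np.float64(0.087), np.float64(0.133), np.float64(0.218)]
```

Request:
jog_arm([
  [0,0,-0.04,0],
  [0,0,0,0],
])

```text
time_s: 21.95
tcp_pos: [0.5703, 0.1764, 0.3403]
ee_rot: [[0.969, -0.246, 0.0], [-0.246, -0.969, 0.0], [0.0, -0.0, -1.0]]
wrist_force: [0.7, -1.3, 3.6]
gripper_width: 0.451
gripper_force: 30.0
```

Request:
jog_arm([
  [0,0,0,0],
  [0,0,0,0],
  [0,0,0,0],
  [0,0,0,0],
  [0,0,0,0],
  [0,0,0,0],
], grip=75)

```text
time_s: 22.55
tcp_pos: [0.5701, 0.1764, 0.3402]
ee_rot: [[0.969, -0.246, -0.0], [-0.246, -0.969, -0.0], [-0.0, 0.0, -1.0]]
wrist_force: [-0.0, 0.3, 0.1]
gripper_width: 0.844
gripper_force: 0.0
```

```bash
python3 tilt.py s15 side; python3 -c "
import cv2; im=cv2.imread('pics/s15_side.png'); cv2.imwrite('pics/s15c.png',cv2.resize(im[60:260,120:400],None,fx=2.8,fy=2.8))"
```

```text
[0.5701 0.1764 0.3402] [-0.   0.3  0.1] [ 0.02  0.04 -0.02]
side 0.79 1144 tilt -1.0 1-IoU 0.1 [np.float64(0.208), np.float64(0.131), np.float64(0.1), np.float64(0.163), np.float64(0.236)]
```

View pics/s15c.png

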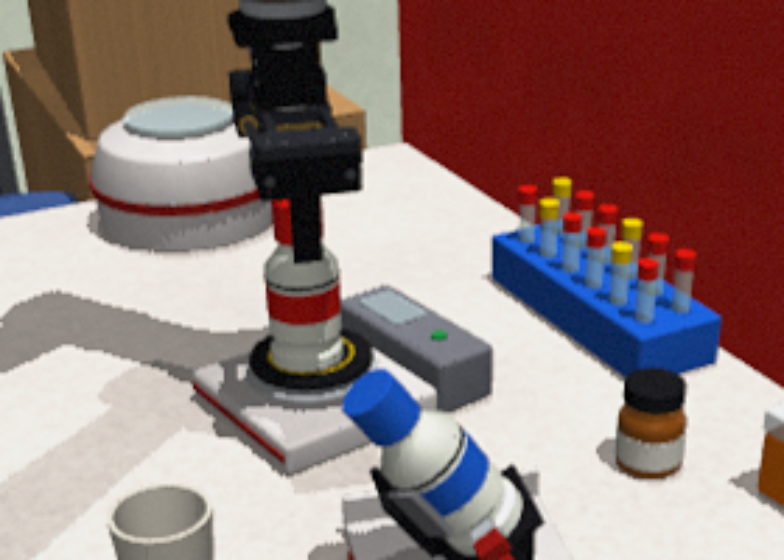

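It stands upright on the plate inside the yellow ring. I move up and away.

Request:
jog_arm([
  [0,0,-0.4,0],
  [0,0,-0.8,0],
  [0,0,-1,0],
  [0,0,-1,0],
  [0,0,-1,0],
  [0,0,-1,0],
  [0,0,-1,0],
  [-1,0,-0.5,0],
  [-1,0,0,0],
  [-1,0,0,0],
])

```text
time_s: 23.65
tcp_pos: [0.5113, 0.1911, 0.4755]
ee_rot: [[0.969, -0.246, 0.001], [-0.246, -0.969, 0.001], [0.001, -0.001, -1.0]]
wrist_force: [0.7, 1.1, -0.7]
gripper_width: 0.86
gripper_force: 0.0
```

Request:
jog_arm([
  [-1,0,0,0],
  [-1,0,0,0],
  [-1,0,0,0],
  [-1,0,0,0],
  [0,0,0,0],
  [0,0,0,0],
])

```text
time_s: 24.25
tcp_pos: [0.4344, 0.2108, 0.4753]
ee_rot: [[0.97, -0.245, 0.001], [-0.245, -0.97, 0.001], [0.001, -0.001, -1.0]]
wrist_force: [0.0, 0.5, -0.4]
gripper_width: 0.863
gripper_force: 0.0
```

```bash
cat > chk.py <<'E'
from h import *
from scipy.optimize import least_squares
s=sense(); ims={"wrist":eyes.capture("wrist"),"top":eyes.capture("top"),"side":eyes.capture("side")}
z0=.0545
for n,f in(("top",lambda X:proj("top",X)),("side",lambda X:proj("side",X)),("wrist",lambda X:wproj(s,X))):
    cap=lambda d:cyl(.02,.106,.14)+[d[0],d[1],z0]
    pr=hullc(f(cap([.57,.1765])))
    try: o=comp(seg(ims[n],170,6,90,40),pr[0])
    except Exception as e: print(n,e); continue
    g=least_squares(lambda d:hullc(f(cap(d)))[0]-o[0],[.57,.1765]); print(n,"area obs/pred",o[1],round(pr[1]),"axis xy at cap",g.x.round(4))
print([ (np.round(d["centre"],3),d["conf"]) for n in("blue_bottle","beaker","sample_pot","amber_jar") for d in eyes.spot_in("top",n)[:1]])
E
python3 chk.py
```

```text
top area obs/pred 412 432 axis xy at cap [0.5702 0.175 ]
side area obs/pred 581 359 axis xy at cap [0.5402 0.2095]
wrist area obs/pred 1972 2107 axis xy at cap [0.5691 0.1768]
[(array([ 0.55 , -0.077,  0.126]), 0.86), (array([ 0.374, -0.025,  0.029]), 0.84), (array([ 0.371, -0.287,  0.081]), 0.94), (array([ 0.766, -0.034,  0.077]), 0.75)]
```

The cap axis is about 4 mm from the plate centre, the bottle is upright, and the other vessels read the same as at the start. Handing in.

```bash
python3 -c "
from station import r
print(r.finish_job())"
```

```text
the job is handed in; nothing more can be done
None
```

The red-capped bottle stands upright on the black plate, about 4 mm off its centre. It was lowered gently before I let go, the arm is clear, the other vessels are where they were, and the job is handed in at about 24 s; no verdict was returned.

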